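# Clamp the screw jar and unscrew its tight cap

### The arm

A 6-joint arm with a two-finger parallel gripper is mounted at the origin on the work surface. World frame = base frame: x ahead of the robot, y to its left, z up, the work surface at z = 0. Lengths are in m, angles in rad, forces in N, time in s.
With the tool pointing down it reaches from about 0.275 to 0.85 m from the base axis. Payload 5.2 kg.
Tool frame: the origin (TCP) lies on the centre line of the jaws, within the pads' length; the fingertips stand 8 mm ahead of it and the grasp point (between the pads) lies 11 mm behind it; z points along the fingers, y is the line along which they close (so a half turn about z gives the same grasp; the last joint's range is limited). The gripper opens to 85 mm and grips with 20 to 120 N. Pads are 22 mm wide; open, the fingers measure 114 mm over their backs; the gripper's body (76 mm by 85 mm) begins 54 mm behind the grasp point. The pads swing forward as they close: fully open they stand 13 mm farther back than shut.
Start: joints at [1.011, 0.259, 1.535, -0, 1.348, -0.203], TCP at [0.192, 0.515, 0.204] pointing down, gripper open.
Joint ranges: [-3.14, 3.14], [-0.91, 2.08], [0.19, 2.58], [-1.22, 4.36], [0.22, 2.71], [-3.12, 3.12]. Speed limits (rad/s): [2.57, 2.57, 3.14, 3.14, 3.14, 3.14].

### API

Orientations are given as a 3x3 rotation matrix whose columns are the frame's x, y, z axes.
In Python, from workcell import env gives the robot as it stands. The module is installed in compiled form; this text tells all that it offers. Calls block until the motion is done:
- env.move_pose(position, orientation): joint-space move of the TCP to a pose.
- env.line_to(position, rot=None, velocity=0.15, force_limit=None): straight line of the TCP; rot=None keeps the orientation; velocity is the mean speed in m/s. With force_limit (N) it stops when the force on the tool has changed by that much, and returns True; else False.
- env.set_joints(angles): joint-space move.
- env.ungrasp() and env.close_gripper(strength=None): open the fingers fully, or close them until they stop; strength is the grip in N (None keeps the last).
- env.hold(seconds).
- env.inverse_kinematics(position, orientation): joint angles nearest the present ones, or None.
- env.snapshot(name): name is "scene" or "top" or "wrist"; returns a dict with "color" (400x640x3 uint8, red, green, blue), "fx", "fy", "cx", "cy" (pixels), "R" (3x3) and "t" (3): a world point X has camera coordinates R X + t; the wrist camera has in their place "T_tool_cam" (4x4, takes a point from camera to tool coordinates, whose origin is the TCP and whose axes are the flange's). Camera axes: x right, y down, z forward; pixel columns grow to the right and rows downward; lengths in m; the calibration is good to about 2 mm. A picture is of the moment at which its call begins: read the wrist's pose just before it. There is no depth.
A pose or a line that the arm cannot do raises env.Unreachable and nothing moves.
- env.hand_in(): hands the job in; it is judged then, once.
Readings, each from a call of its own:
- env.read_time(): time.
- env.read_joint_pos(): joint angles.
- env.read_joint_vel(): joint speeds.
- env.read_joint_torque(): joint torques, N m.
- env.read_tcp_pos(): TCP position.
- env.read_orientation(): TCP orientation.
- env.read_contact_force(): force on the tool from outside, world axes, zero at the start.
- env.read_wrist_torque(): the same for the moment, N m.
- env.read_grip_width(): finger opening in m.
- env.read_gripper_force(): force on a finger pad.
Only numpy, scipy, OpenCV 4.12 (cv2) and the standard library are available. Lean on these libraries where they do the work, as an engineer would, in place of code of your own. Each camera call takes 0.05 s, during which the arm holds its last target. There are 200 camera calls.

### The job

Stand the white screw-top jar upright in the V of the toggle clamp, throw the clamp's handle over until it locks the jar, then unscrew the tight cap anticlockwise about a third of a turn and stop turning as soon as the thread lets go. Finish while still holding the cap level, centred over the open jar and about 2 cm above its mouth, with the jar still locked in the clamp; do not put the cap down or let go of it. Do not start on the cap before the jar is locked, do not tip the jar over, and leave everything else on the bench where it is.

Things in the scene. Friction and masses are not known exactly. Their poses are not given: they have to be found in the camera images.
- jar: White round plastic jar with a paper label, 66 mm in diameter, 110 mm tall with its cap on (shoulder at 84 mm, neck of 54 mm over its thread, mouth at 106 mm), 0.3 to 0.6 kg. Origin: centre of its underside; z up along its axis. Starts on the bench with its cap screwed tight; it may be carried by the cap. Standing loose, it would turn with the cap.
- cap: Black ribbed plastic screw cap, 62 mm in diameter, 22 mm tall, 18.5 mm deep inside, 35 g. Origin: centre of the lower edge of its skirt, z up. Screwed tight, the origin is 88 mm above the jar's underside and the cap's top at 110 mm; the skirt clears the jar's mouth when the origin is over 106 mm above the jar's underside.
- thread (a joint): How far the cap is unscrewed, rad: 0 tight, growing anticlockwise seen from above. Turning takes 0.5 to 0.6 N m all the way; the cap climbs 1.15 mm per rad. The thread lets go at 2.0 rad and the cap lifts straight off; it stays free to 2.7 and catches on the next thread at 2.8. Two grasps of about 1.2 rad each do it.
- clamp: Clamp screwed to the bench: plywood board 12 mm thick with two rubber-faced blocks forming a 120-degree V (top 62 mm above the bench) at one end and a push-type toggle clamp at the other. Origin: on the bench under the axis of a jar seated in the V. x: along the plunger, from V to handle; z up. Board: x -80 to 175, y -55 to 55 mm. Yaw about -90 degrees, within 17.
- nest (a point): Point on the board's top, 12 mm above the bench, on the axis of a jar seated in the V (right above the clamp's origin, same axes). With the clamp open there are 13 mm of room towards the pad: a jar set down 0 to 10 mm along +x from here and within 10 mm sideways is pushed into the V by the plunger.
- pad: Round rubber pad, 28 mm in diameter, on the plunger's end, its centre 50 mm above the bench, facing the V. Origin: at the clamp's origin when the clamp is open. Its face is then 46 mm from the nest's axis; locked, it would reach to 26 mm, but on the jar it is pressed back against a spring (6 N per mm) and holds with about 40 N.
- handle (a joint): Angle of the clamp's handle, rad. It starts at 0 to 0.15, leaning away from the jar (1.2 rad from upright at 0), is thrown up and over towards the jar, and stands nearly upright at its stop, 1.25. This moves the plunger 20 mm. Dead centre is at 1.15: beyond it the clamp stays locked, before it it may spring back. Takes up to about 10 N at the grip.
- pivot (a point): Pivot of the handle, 150 mm along the clamp's x from its origin and 50 mm above the bench. The handle turns about the clamp's -y axis.
- grip (a point): Middle of the handle's black plastic grip, 68 mm from the pivot. The grip is 16 mm wide (along the clamp's y), 20 mm thick and 50 mm long, 42 to 92 mm from the pivot; nothing stands beside it, so it can be pinched from above across the clamp's y.
- tape_roll: Bystander: roll of brown packing tape lying flat, 102 mm in diameter, 48 mm tall; origin at the centre of its underside.
- cutter: Bystander: grey box cutter lying flat, 160 x 24 x 17 mm; origin at the centre of its underside.
- bracket_a: Bystander: steel angle bracket standing on its longer leg, 80 x 40 x 60 mm; origin at the centre of its underside.
- bracket_b: Bystander: a second steel angle bracket, the same.
- scanner: Bystander: hand-held barcode scanner lying on its side, about 80 x 125 x 56 mm; origin on the bench under its middle.
- carton: Bystander: small taped carton, 140 x 100 x 75 mm; origin at the centre of its underside.
- spray: Bystander: closed white bottle of cleaner, taller and slimmer than the jar, 60 mm in diameter and 170 mm tall; origin at the centre of its underside.
Not all that is in view belongs to the job. There is more than one size of the cap; the one meant has the size given above.

How it is judged:
On the way, in this order (a step that is already met when the one before it is completed fails the run):
1. the jar stands upright, seated in the V, and the handle is over centre with the pad pressing on the jar (horizontal distance between jar and nest below 0.006 m and z of jar in the frame of nest below 0.006 m and angle between jar's own z axis and vertical below 0.08 rad and value of joint handle above 1.13 rad and contact force between pad and jar above 12 N), for 0.2 s.
2. the cap is unscrewed until the thread lets go, with the jar still locked (all of step 1 and value of joint thread above 2 rad), for 0.1 s.
At the end, for the whole second after the job is handed in: Fingers hold the cap still, level within 10 degrees, centred over the jar within 15 mm, its skirt 4 to 40 mm above the mouth, touching nothing else; thread turned 1.95 to 2.75 rad; jar upright in the V within 6 mm of the nest, handle beyond 1.13 rad, pad pressing the jar with over 12 N (all of step 1 and z of cap in the frame of jar between 0.11 and 0.146 m and horizontal distance between cap and jar below 0.015 m and angle between cap's own z axis and vertical below 0.17 rad and contact force between the fingers and cap above 2 N and contact force between cap and jar below 0.2 N and contact force between cap and clamp below 0.2 N and linear speed of cap below 0.03 m/s and value of joint thread between 1.95 and 2.75 rad); the arm keeps its last pose, push and grip.
It fails at once if the cap is unscrewed before the jar is locked (value of joint thread above 0.4 rad and value of joint handle below 1 rad).
It fails at once if the cap is turned on past where the thread let go, into the next thread (value of joint thread above 2.75 rad).
It fails at once if the jar is tipped (angle between jar's own z axis and vertical above 0.6 rad).
It fails at once if something else on the bench is shifted by more than 4 cm (distance of any of tape_roll, cutter, bracket_a, bracket_b, scanner, carton, spray from where it was at the start of the episode above 0.04 m).
It also fails if it takes over 64 s, if anything falls off the work surface, if the arm or the gripper's body presses on something with over 40 N, if the wrist force passes 120 N, or if a joint passes its speed limit or range.

## Working session

There is one attempt and no reset: what is moved stays moved. The work goes in short steps, each a Python script; the robot and the scene stay as the last script left them, time stands still between calls to the robot, and variables do not carry over. Pictures are saved under pics/ and viewed, at most 10 in all, crops included, and the job is handed in when it is done.

```bash
mkdir -p pics
python3 - <<'E'
from workcell import env
import cv2
for n in ("scene","top"):
    s=env.snapshot(n); cv2.imwrite(f"pics/{n}0.png",s["color"][:,:,::-1]); print(n,s["fx"],s["fy"],s["cx"],s["cy"],s["R"],s["t"])
print(env.read_orientation())
E
```

```text
scene 377.4106070326671 377.4106070326671 321.12842625474093 201.36608043565766 [[-3.28566883e-01  9.44480667e-01 -2.71522413e-04]
 [ 7.78092588e-01  2.70520653e-01 -5.66913133e-01]
 [-5.35365041e-01 -1.86480150e-01 -8.23777534e-01]] [ 0.15450206 -0.39109843  1.20054313]
top 404.2713508661989 404.2713508661989 325.8306215653449 200.79500115804424 [[ 0.02203078 -0.99975475 -0.00225664]
 [-0.98914246 -0.02146877 -0.14538322]
 [ 0.14529912  0.00543505 -0.98937284]] [0.04612114 0.55487494 0.89961298]
[[-9.37019994e-01  3.49274610e-01 -8.81810602e-04]
 [ 3.49275569e-01  9.37018967e-01 -1.42566726e-03]
 [ 3.28323881e-04 -1.64387363e-03 -9.99998595e-01]]
```

View pics/scene0.png

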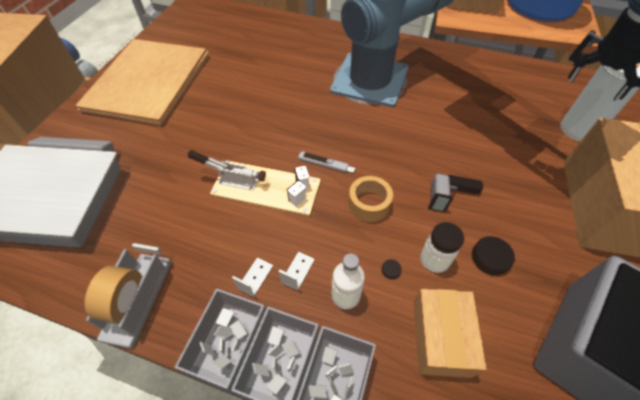

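View pics/top0.png

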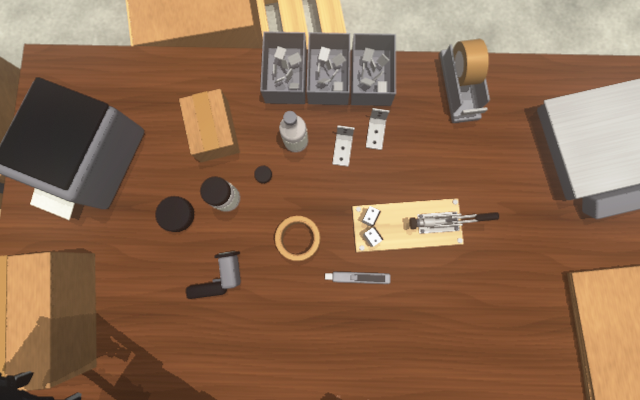

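Scene: the jar with its black cap is at scene (440,245), top (216,191). The clamp board is at top (353–463, 199–251), with the V at its left end and the handle on the right at (488,216). I'll enlarge both.

Run:
```python
import cv2,numpy as np
t=cv2.imread("pics/top0.png");s=cv2.imread("pics/scene0.png")
f=lambda im,x,y,w,h,k:cv2.resize(im[y:y+h,x:x+w],None,fx=k,fy=k,interpolation=cv2.INTER_CUBIC)
a=f(t,345,190,160,70,5)            # 800x350
b=f(t,190,165,60,50,5)             #300x250
c=f(s,415,215,60,50,5)             #
d=np.zeros((600,800,3),np.uint8); d[:350]=a; d[350:600,:300]=b; d[350:600,320:620]=c
cv2.imwrite("pics/crop1.png",d)
```

```text
(no output)
```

View pics/crop1.png

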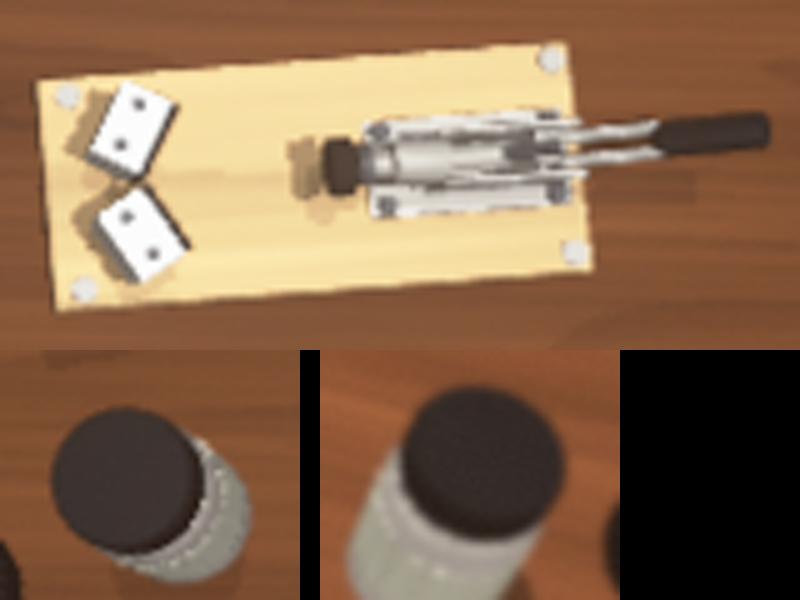

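The crop shows the board corners clearly at (37,80), (567,42), (593,270) and (57,310). The cap's top face centre is near (125,478) in the top view and (483,457) in the scene view.

```bash
cat > h.py <<'E'
from workcell import env
import numpy as np, cv2
def ray(s,u,v,z):
    d=s["R"].T@np.array([(u-s["cx"])/s["fx"],(v-s["cy"])/s["fy"],1]); c=-s["R"].T@s["t"]
    return c+d*(z-c[2])/d[2]
def down(yaw):  # closing axis (tool y) at angle yaw
    y=np.array([np.cos(yaw),np.sin(yaw),0]); z=np.array([0,0,-1.]); return np.c_[np.cross(y,z),y,z]
def st(): print(round(env.read_time(),2),env.read_tcp_pos().round(4),"F",np.round(env.read_contact_force(),1),"M",np.round(env.read_wrist_torque(),2),"w",round(float(env.read_grip_width()),4),"q",np.round(env.read_joint_pos(),2))
E
python3 - <<'E'
from h import *
t=env.snapshot("top");s=env.snapshot("scene")
cr=lambda u,v,x,y:((u+.5)/5-.5+x,(v+.5)/5-.5+y)
C=np.array([ray(t,*cr(u,v,345,190),.012) for u,v in [(37,80),(567,42),(593,270),(57,310)]])
print(C.round(4)); print([round(float(np.linalg.norm(C[i]-C[(i+1)%4])),4) for i in range(4)])
# fit model corners
m=np.array([[-.08,.055],[.175,.055],[.175,-.055],[-.08,-.055]])
a=m-m.mean(0);b=C[:,:2]-C[:,:2].mean(0)
U,S,V=np.linalg.svd(a.T@b);R=(U@V).T;print("det",np.linalg.det(R))
yaw=np.arctan2(R[1,0],R[0,0]);n=C[:,:2].mean(0)-R@m.mean(0)
print("yaw",np.degrees(yaw),yaw,"nest",n,"res",(m@R.T+n-C[:,:2]).round(4).tolist())
g=ray(t,*cr(715,134,345,190),.075);print("grip guess",g,R.T@(g[:2]-n))
p=ray(t,*cr(345,167,345,190),.05);print("pad",R.T@(p[:2]-n))
print("cap top",ray(t,*cr(125,478-350,190,165),.11),"scene",ray(s,*cr(483-320,457-350,415,215),.11))
for cx,im,x0,y0,x,y,sc in((0,t,190,165,52,480,1),):
  l=ray(t,*cr(52,130,190,165),.11);r=ray(t,*cr(200,130,190,165),.11);print("dia",np.linalg.norm(l-r))
E
```

```text
[[ 0.5477 -0.0045  0.012 ]
 [ 0.5716 -0.2583  0.012 ]
 [ 0.4629 -0.2678  0.012 ]
 [ 0.4387 -0.0152  0.012 ]]
[0.255, 0.1091, 0.2537, 0.1095]
det 1.0
yaw -84.58163675646811 -1.4762280481262258 nest [ 0.5007296  -0.08915884] res [[0.0003, 0.0001], [0.0004, 0.0001], [-0.0004, -0.0008], [-0.0002, 0.0005]]
grip guess [ 0.52140647 -0.30258084  0.075     ] [0.21442084 0.0004316 ]
pad [ 0.05428621 -0.00037451]
cap top [0.5614696  0.29878327 0.11      ] scene [0.56726414 0.2992028  0.11      ]
dia 0.06402270976307503
```

Run:
```python
from h import *
env.move_pose([.563,.299,.22],down(.49)); st()
p=env.read_tcp_pos();R=env.read_orientation();w=env.snapshot("wrist")
T=w["T_tool_cam"];print(T.round(3).tolist(),w["fx"],w["cx"],w["cy"])
np.savez("w1.npz",p=p,R=R,T=T,K=[w["fx"],w["fy"],w["cx"],w["cy"]])
def proj(X):
    c=np.linalg.inv(T)@np.r_[R.T@(np.array(X)-p),1]; return w["fx"]*c[0]/c[2]+w["cx"],w["fy"]*c[1]/c[2]+w["cy"]
im=w["color"][:,:,::-1].copy()
for a in np.linspace(0,6.283,24,endpoint=False):
    u,v=proj([.563+.031*np.cos(a),.299+.031*np.sin(a),.11]); cv2.circle(im,(int(round(u)),int(round(v))),1,(0,0,255),-1)
cv2.imwrite("pics/w1.png",im)
```

```text
1.78 [0.5621 0.3001 0.2201] F [0.  0.4 0.4] M [-0.01 -0.02 -0.01] w 0.0856 q [ 0.32  0.41  1.28  0.    1.45 -0.18]
[[-0.001, -0.962, -0.273, 0.07], [1.0, -0.0, -0.001, 0.002], [0.001, -0.273, 0.962, -0.169], [0.0, 0.0, 0.0, 1.0]] 352.5183270281783 316.8142910349214 197.80355062390802
```

View pics/w1.png

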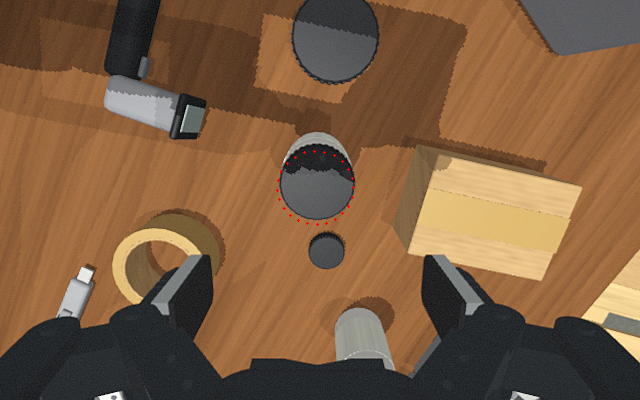

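The wrist view shows the cap's top face spanning columns 279–354 and rows about 146–220, so its centre is near (316.7,183.2), about 4–5 px above the prediction. I'll correct for that and pick the jar up.

Run:
```python
from h import *
d=np.load("w1.npz");fx,fy,cx,cy=d["K"];T=d["T"]
def wr(u,v,z):
    r=d["R"]@T[:3,:3]@np.array([(u-cx)/fx,(v-cy)/fy,1]); c=d["R"]@T[:3,3]+d["p"]; return c+r*(z-c[2])/r[2]
c=wr(316.7,183.2,.11);print(c,np.linalg.norm(wr(279,183,.11)-wr(354,183,.11)))
assert np.linalg.norm(c[:2]-[.564,.299])<.008
R=down(.49)
env.move_pose([c[0],c[1],.16],R); print(env.line_to([c[0],c[1],.094],R,velocity=.06,force_limit=8)); st()
env.close_gripper(60); st(); print(env.read_gripper_force())
```

```text
[0.56185374 0.30353479 0.11      ] 0.06109101516923328
False
3.43 [0.5622 0.3037 0.0946] F [ 0.5 -1.3  0.3] M [0.01 0.03 0.02] w 0.0856 q [ 0.32  0.5   1.45  0.    1.19 -0.17]
4.2 [0.5618 0.3035 0.094 ] F [-0.1 -0.4  0.1] M [ 0.04 -0.03  0.06] w -0.0004 q [ 0.32  0.5   1.45  0.    1.19 -0.17]
0.0
```

The gripper closed on nothing, which I didn't expect. I'll look before moving.

Run:
```python
from h import *
w=env.snapshot("wrist")["color"];s=env.snapshot("scene")["color"];t=env.snapshot("top")["color"]
d=np.zeros((600,800,3),np.uint8)
d[:250,:400]=cv2.resize(w,(400,250)); d[:250,400:]=cv2.resize(s,(400,250))
d[250:600,:400]=cv2.resize(s[150:325,360:560],(400,350)); d[250:600,400:]=cv2.resize(t[120:295,120:320],(400,350))
cv2.imwrite("pics/chk.png",d[:,:,::-1])
```

```text
(no output)
```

View pics/chk.png

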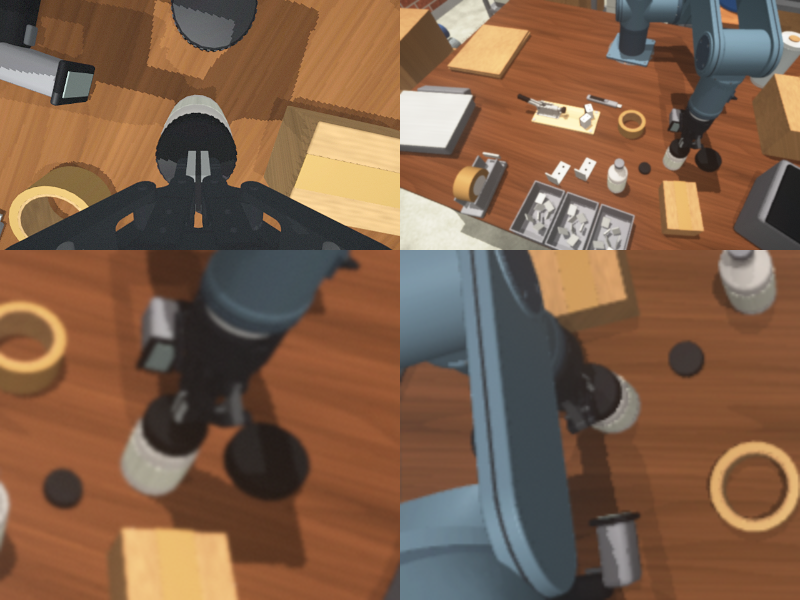

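The jar has not moved. The fingers are shut and seem to lie over the cap rather than round it. I'll triangulate the cap without assuming a height and check where the TCP projects.

Run:
```python
from h import *
t=env.snapshot("top");s=env.snapshot("scene");p=env.read_tcp_pos();Rt=env.read_orientation();w=env.snapshot("wrist");st()
d=np.load("w1.npz");T=d["T"];Rw=(d["R"]@T[:3,:3]).T;tw=-Rw@(d["R"]@T[:3,3]+d["p"])
w1=dict(R=Rw,t=tw,fx=d["K"][0],fy=d["K"][1],cx=d["K"][2],cy=d["K"][3])
def P(c,X):
    q=c["R"]@np.array(X)+c["t"]; return np.array([c["fx"]*q[0]/q[2]+c["cx"],c["fy"]*q[1]/q[2]+c["cy"]])
from scipy.optimize import least_squares
f=lambda cs:least_squares(lambda X:np.concatenate([P(c,X)-o for c,o in cs]),[.56,.3,.1])
for cs in ([(t,(214.6,190.2)),(s,(447.2,236))],[(t,(214.6,190.2)),(w1,(316.7,184))],[(s,(447.2,236)),(w1,(316.7,184))]):
    r=f(cs);print(r.x.round(4),r.fun.round(1))
c2=dict(w1);c2["R"]=(Rt@T[:3,:3]).T;c2["t"]=-c2["R"]@(Rt@T[:3,3]+p)
im=w["color"][:,:,::-1].astype(float)*1.6+20; im=np.clip(im,0,255).astype(np.uint8)
im=cv2.resize(im[130:330,217:417],(600,600),interpolation=cv2.INTER_CUBIC)
for z,col in((.11,(0,0,255)),(.088,(0,255,0))):
  for a in np.linspace(0,6.283,36,endpoint=False):
    u=(P(c2,[.562+.031*np.cos(a),.302+.031*np.sin(a),z])-[217,130])*3;cv2.circle(im,tuple(int(k) for k in u),2,col,-1)
for k in(0,.008):
  u=(P(c2,p+Rt[:,2]*k)-[217,130])*3;cv2.circle(im,tuple(int(k) for k in u),4,(255,0,255),-1)
cv2.imwrite("pics/chk2.png",im)
```

```text
4.5 [0.5619 0.3035 0.094 ] F [-0.2  0.3 -0.1] M [ 0.01 -0.03  0.01] w 0.0001 q [ 0.32  0.5   1.45  0.    1.19 -0.17]
[0.5627 0.3006 0.103 ] [ 0.1 -0.   0.1  0. ]
[0.5631 0.3012 0.1016] [ 0.  -0.1 -0.  -0. ]
[0.5629 0.3012 0.1026] [ 0.3  0.3 -0.2  0.1]
```

View pics/chk2.png

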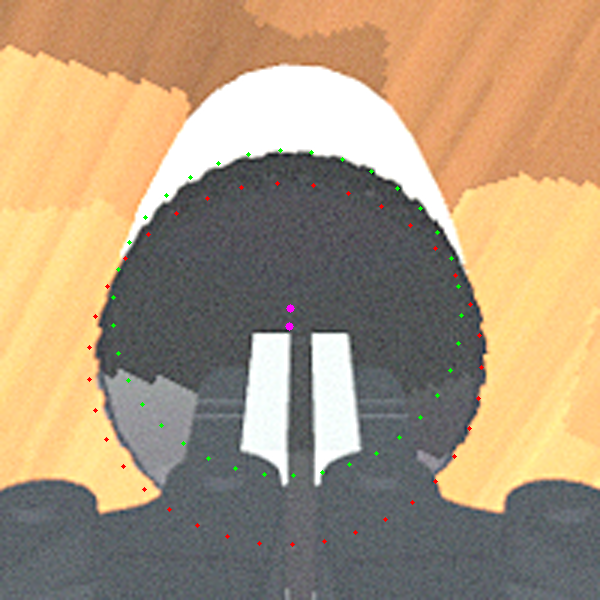

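The pads' scale in the images (85.6 mm open spans about 212 px, so depth about 0.14) suggests the fingertips really sit about 30 mm behind the stated position. I'll measure this by touching the cap's top lightly with the shut fingers.

Run:
```python
from h import *
R=down(.49)
print(env.line_to([.5625,.3015,.055],R,velocity=.02,force_limit=4)); st()
p=env.read_tcp_pos(); env.line_to([p[0],p[1],p[2]+.03],R,velocity=.15); st()
```

```text
True
5.36 [0.5623 0.3031 0.0826] F [0.1 0.9 4.1] M [-0.02  0.04 -0.05] w -0.0004 q [ 0.32  0.51  1.47  0.    1.16 -0.17]
5.72 [0.5628 0.3032 0.1129] F [-0.4  0.2 -1.1] M [-0.03 -0.    0.  ] w 0.0002 q [ 0.32  0.48  1.43 -0.    1.22 -0.17]
```

The contact agrees with the picture: shut fingertips are 27 mm *behind* the TCP, not 8 mm ahead. I'll use that offset from here on and grasp the cap lower.

Run:
```python
from h import *
R=down(.49)
env.line_to([.5628,.3015,.135],R); env.ungrasp()
print(env.line_to([.5628,.3015,.056],R,velocity=.08,force_limit=6)); st()
env.close_gripper(60); st(); print(env.read_gripper_force())
p=env.read_tcp_pos(); env.line_to([p[0],p[1],p[2]+.01],R,velocity=.05);env.hold(.2); st()
w=env.snapshot("wrist")["color"];s=env.snapshot("scene")["color"]
d=np.vstack([cv2.resize(w,(480,300)),cv2.resize(s[170:295,360:560],(480,300))]);cv2.imwrite("pics/g1.png",d[:,:,::-1])
```

```text
False
7.93 [0.5633 0.3017 0.0567] F [-0.7  0.4  0. ] M [-0.02 -0.03 -0.  ] w 0.0857 q [ 0.32  0.54  1.49 -0.    1.11 -0.17]
8.28 [0.5626 0.3013 0.0569] F [-2.9 -1.5  5.4] M [-0.32  0.56 -0.02] w 0.061 q [ 0.32  0.54  1.49 -0.    1.11 -0.17]
63.951310347765684
8.85 [0.5622 0.3012 0.0663] F [-0.   0.5 -6. ] M [-0.02 -0.01  0.01] w 0.0606 q [ 0.32  0.53  1.48  0.    1.13 -0.17]
```

View pics/g1.png

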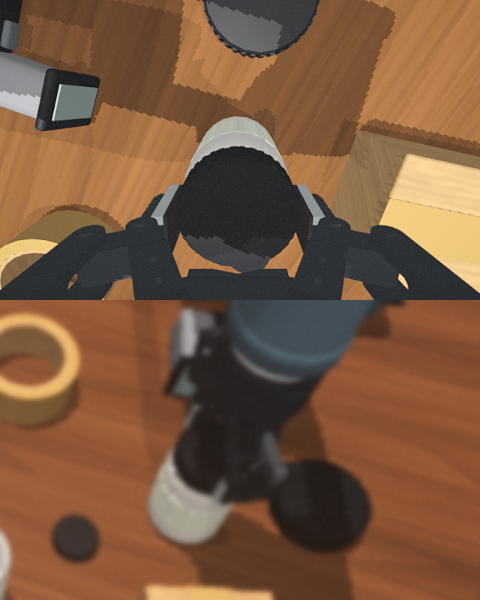

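The cap is gripped (61 mm wide) and the jar lifted cleanly, with about 6 N of weight and no moment. I'll carry it to the nest, aiming 5 mm towards the pad.

Run:
```python
from h import *
p=env.read_tcp_pos(); env.line_to([p[0],p[1],.18],down(.49),velocity=.2)
yaw=-1.4762; n=np.array([.5007,-.0892])+.005*np.array([np.cos(yaw),np.sin(yaw)])
R=down(yaw+np.pi/2)
env.move_pose([*n,.18],R); env.hold(.2); st()
env.line_to([*n,.085],R,velocity=.12); st()
print(env.line_to([*n,.064],R,velocity=.03,force_limit=4)); st()
env.ungrasp(); st()
p=env.read_tcp_pos();env.line_to([*n,.17],R,velocity=.2)
for k in("top","wrist"):
    s=env.snapshot(k)["color"]; cv2.imwrite(f"pics/p_{k}.png",s[:,:,::-1])
a=cv2.imread("pics/p_top.png")[175:275,330:510];b=cv2.imread("pics/p_wrist.png")
cv2.imwrite("pics/p1.png",np.vstack([cv2.resize(a,(480,267)),cv2.resize(b,(480,300))]))
```

```text
11.35 [ 0.5015 -0.0933  0.1799] F [-0.9 -0.2 -4.8] M [-0.05  0.04  0.  ] w 0.0607 q [-0.4   0.21  1.67  0.    1.27 -0.5 ]
12.29 [ 0.5019 -0.0945  0.0857] F [ 0.2  0.  -4.7] M [-0.02 -0.01 -0.03] w 0.0608 q [-0.4   0.3   1.79 -0.    1.05 -0.5 ]
True
12.84 [ 0.5013 -0.0941  0.0689] F [ 0.7 -0.4  4.3] M [-0.02 -0.    0.  ] w 0.0607 q [-0.4   0.32  1.81  0.    1.01 -0.5 ]
13.22 [ 0.4999 -0.0935  0.0677] F [ 0.2  0.4 -1. ] M [-0.06 -0.02 -0.04] w 0.0855 q [-0.4   0.32  1.81  0.    1.01 -0.5 ]
```

View pics/p1.png

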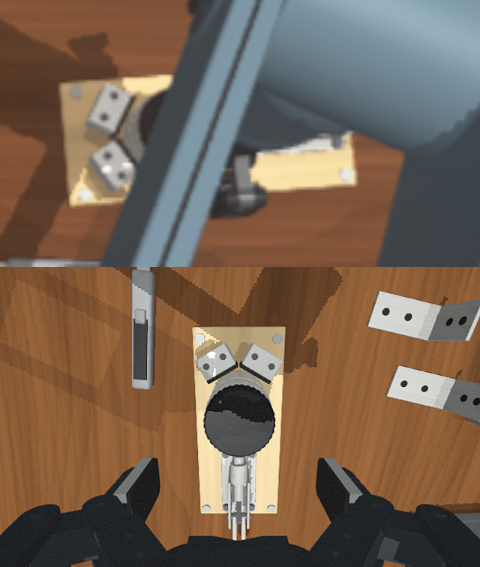

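The jar stands upright against the V with the plunger behind it, and the handle is free. Next I'll pinch the handle and throw it along its arc.

Run:
```python
from h import *
yaw=-1.4762; ex=np.array([np.cos(yaw),np.sin(yaw)]); n=np.array([.5007,-.0892]); R=down(yaw+np.pi/2)
def tcp(phi,dr=0): return np.r_[n+ex*(.15+(.068+dr)*np.sin(phi)), .05+(.068+dr)*np.cos(phi)-.047]
a=tcp(1.13)
env.move_pose([*a[:2],.13],R); print(env.line_to(a,R,velocity=.12,force_limit=8)); st()
env.close_gripper(30); st()
for phi in np.arange(.98,-.02,-.15):
    env.line_to(tcp(phi),R,velocity=.08); print(round(phi,2),env.read_contact_force().round(1),end=" ")
print(env.line_to(tcp(-.05),R,velocity=.04)); st()
print(env.line_to(tcp(-.10),R,velocity=.03,force_limit=20)); st()
s=env.snapshot("wrist")["color"]; cv2.imwrite("pics/h1.png",s[:,:,::-1])
```

```text
False
15.79 [ 0.5213 -0.3     0.0329] F [-0.  -0.1  0.7] M [-0.04  0.01 -0.01] w 0.0853 q [-0.71  0.51  1.62 -0.    1.02 -0.8 ]
16.43 [ 0.5207 -0.2999  0.0322] F [-0.  -0.5  1.4] M [ 0.03  0.02 -0.  ] w 0.0152 q [-0.71  0.51  1.62 -0.    1.02 -0.8 ]
0.98 [-0.2 -0.5  1.1] 0.83 [-0.6 -0.5  2.4] 0.68 [-0.2 -0.8  0.3] 0.53 [-1.4 -2.4  0.3] 0.38 [ 1.  -4.5  0. ] 0.23 [-0.2 -6.1 -0.6] 0.08 [-1.6 -6.1  0.5] False
18.73 [ 0.5147 -0.2369  0.0716] F [-3.1 -7.1  1.9] M [-1.43  0.35 -0.03] w 0.0153 q [-0.63  0.41  1.67 -0.    1.06 -0.72]
False
18.99 [ 0.5145 -0.2337  0.0715] F [-2.3 -8.5  3. ] M [-1.5   0.39  0.06] w 0.0151 q [-0.62  0.4   1.67 -0.    1.06 -0.72]
```

Run:
```python
from h import *
yaw=-1.4762; ex=np.array([np.cos(yaw),np.sin(yaw)]); R=down(yaw+np.pi/2)
for i in range(4):
    p=env.read_tcp_pos(); b=env.line_to(p-np.r_[ex*.005,0],R,velocity=.03,force_limit=12); st()
    if b or abs(env.read_contact_force()[1])>20: break
env.ungrasp(); p=env.read_tcp_pos(); st()
env.line_to([p[0],p[1],.19],R,velocity=.2)
q=np.r_[np.array([.5007,-.0892])+ex*.07]
env.move_pose([.40,-.12,.25],R)
s=env.snapshot("wrist")["color"][:,:,::-1];s2=env.snapshot("scene")["color"][:,:,::-1][130:230,170:340]
cv2.imwrite("pics/h2.png",np.vstack([cv2.resize(s,(480,300)),cv2.resize(s2,(480,282))]))
```

```text
19.3 [ 0.514  -0.2299  0.0716] F [-1.2 -5.8 -2.1] M [-1.25  0.05  0.03] w 0.0157 q [-0.62  0.4   1.68 -0.    1.06 -0.71]
19.57 [ 0.5136 -0.2256  0.0714] F [ 0.4 -5.2 -2.9] M [-1.11 -0.07 -0.03] w 0.0152 q [-0.61  0.4   1.68 -0.    1.06 -0.71]
19.87 [ 0.5131 -0.2209  0.071 ] F [ 1.7 -4.9 -5.2] M [-1.04 -0.25 -0.  ] w 0.0155 q [-0.61  0.4   1.69 -0.    1.06 -0.7 ]
20.18 [ 0.5128 -0.2172  0.0705] F [ 1.7 -8.8 -8.8] M [-1.37 -0.26  0.06] w 0.0156 q [-0.6   0.39  1.69 -0.    1.05 -0.69]
20.86 [ 0.5126 -0.2158  0.071 ] F [-0.5 -0.6 -1.2] M [-0.02 -0.03 -0.02] w 0.0853 q [-0.6   0.39  1.7   0.    1.05 -0.69]
```

View pics/h2.png

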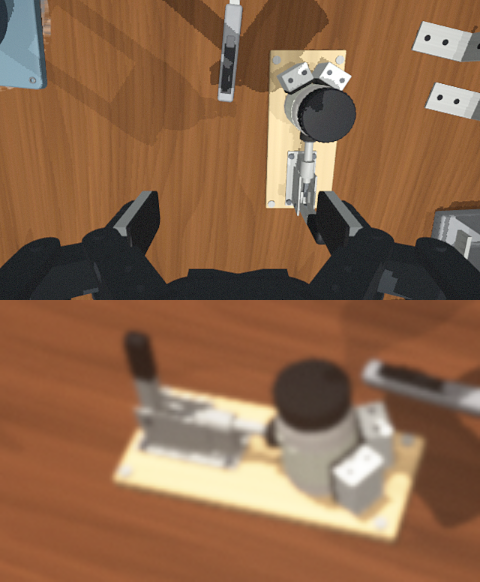

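The jar is against the V with the pad on it, and the handle is near upright. To confirm the handle angle, I'll compare the grip's end at scene px (217.5,143.5) with predictions.

Run:
```python
from h import *
yaw=-1.4762; ex=np.array([np.cos(yaw),np.sin(yaw)]); n=np.array([.5007,-.0892])
s=env.snapshot("scene");im=s["color"].astype(int)
def P(X):
    q=s["R"]@X+s["t"]; return (s["fx"]*q[:2]/q[2]+[s["cx"],s["cy"]]).round(1)
for h in(.9,1.05,1.15,1.25,1.35):
    f=1.2-h; print(h,[P(np.r_[n+ex*(.15+r*np.sin(f)),.05+r*np.cos(f)]) for r in(.042,.068,.092)])
sub=im[135:175,205:240].sum(2); yy,xx=np.where(sub<150)
print("dark",len(xx),[(r+135,xx[yy==r].mean()+205,(yy==r).sum()) for r in np.unique(yy)])
print("cap",P(np.r_[n,.122]));sub=im[130:190,255:310].sum(2);yy,xx=np.where(sub<150);print(xx.min()+255,xx.max()+255,yy.min()+130,yy.max()+130)
```

```text
0.9 [array([215.1, 155.7]), array([209.5, 148. ]), array([204.1, 140.5])]
1.05 [array([217.3, 155.8]), array([213.3, 148.1]), array([209.3, 140.6])]
1.15 [array([218.9, 156. ]), array([215.9, 148.4]), array([213., 141.])]
1.25 [array([220.6, 156.3]), array([218.7, 148.9]), array([216.8, 141.8])]
1.35 [array([222.3, 156.7]), array([221.5, 149.6]), array([220.7, 142.7])]
dark 91 [(np.int64(144), np.float64(221.0), np.int64(1)), (np.int64(145), np.float64(217.8), np.int64(5)), (np.int64(146), np.float64(218.5), np.int64(8)), (np.int64(147), np.float64(218.5), np.int64(8)), (np.int64(148), np.float64(218.5), np.int64(8)), (np.int64(149), np.float64(219.0), np.int64(7)), (np.int64(150), np.float64(219.5), np.int64(8)), (np.int64(151), np.float64(219.5), np.int64(8)), (np.int64(152), np.float64(219.5), np.int64(8)), (np.int64(153), np.float64(220.0), np.int64(7)), (np.int64(154), np.float64(220.5), np.int64(8)), (np.int64(155), np.float64(220.5), np.int64(8)), (np.int64(156), np.float64(220.5), np.int64(6)), (np.int64(157), np.float64(222.0), np.int64(1))]
cap [279.2 159.2]
271 309 154 174
```

The grip's dark pixels match handle ≈ 1.25 rad, so it is locked. The last joint has room for the full 2.2 rad in one grasp. I'll grip the cap and unscrew in steps, watching the moment.

```bash
cat >> h.py <<'E'
def yawof():
    R=env.read_orientation(); return float(np.arctan2(R[1,1],R[0,1]))
N=np.array([.5007,-.0892])
E
python3 - <<'E'
from h import *
y0=-1.6;R=down(y0)
env.move_pose([*N,.16],R); print(env.line_to([*N,.070],R,velocity=.1,force_limit=8)); st()
env.close_gripper(110); env.hold(.2); st(); print(env.read_gripper_force(),yawof())
ya=yawof()
for a in np.arange(.1,.61,.1):
    q=env.inverse_kinematics([*N,.070+.00115*a],down(y0+a)); env.set_joints(q)
    print(round(a,2),round(yawof()-ya,3),env.read_contact_force().round(1),env.read_wrist_torque().round(2),round(env.read_time(),2))
E
```

```text
False
25.11 [ 0.5012 -0.0894  0.0706] F [ 0.  -0.6  0.2] M [-0.02  0.02 -0.  ] w 0.0855 q [-0.4   0.32  1.81  0.    1.01  1.2 ]
25.68 [ 0.5016 -0.0892  0.0718] F [-2.2  1.6  9.2] M [ 0.43  0.29 -0.02] w 0.0592 q [-0.4   0.32  1.81  0.    1.01  1.2 ]
115.79490123549476 -1.6001217124118328
0.1 0.1 [-0.7  3.5  8.8] [ 0.59  0.2  -0.21] 25.93
0.2 0.2 [-1.1  3.8  8.5] [ 0.62  0.17 -0.23] 26.18
0.3 0.3 [-1.3  4.3  7.8] [ 0.67  0.05 -0.31] 26.43
0.4 0.4 [-0.3  4.2  8.7] [ 0.73  0.08 -0.27] 26.68
0.5 0.5 [-1.1  4.7  7.5] [ 0.74  0.11 -0.25] 26.93
0.6 0.6 [-0.5  5.4  8.3] [ 0.82  0.14 -0.29] 27.18
```

Run:
```python
from h import *
y0=-1.6
for a in np.r_[np.arange(.8,1.81,.2),np.arange(1.9,2.16,.05)]:
    q=env.inverse_kinematics([*N,.070+.00115*a],down(y0+a)); env.set_joints(q)
    print(round(a,2),round(yawof()-y0,3),env.read_contact_force().round(1),env.read_wrist_torque().round(2),round(float(env.read_joint_torque()[5]),2),round(env.read_time(),2))
```

```text
0.8 0.8 [0.  5.4 8.7] [ 1.01  0.1  -0.17] -0.46 27.49
1.0 1.0 [-0.8  6.8  9.1] [ 1.04  0.12 -0.19] -0.45 27.8
1.2 1.2 [-1.2  6.1  8.9] [ 1.08  0.27 -0.22] -0.46 28.11
1.4 1.4 [-2.3  5.7 10.1] [ 0.94  0.35 -0.21] -0.46 28.42
1.6 1.6 [-3.6  5.9 10.3] [ 0.84  0.52 -0.24] -0.46 28.73
1.8 1.8 [-4.2  4.4 10.6] [ 0.73  0.57 -0.2 ] -0.46 29.03
1.9 1.9 [-4.   4.2 10.5] [ 0.67  0.69 -0.3 ] -0.52 29.28
1.95 1.949 [-3.5  3.1  9.4] [ 0.6   0.65 -0.36] -0.5 29.53
2.0 1.999 [-4.2  4.5 10.4] [ 0.68  0.72 -0.45] -0.51 29.78
2.05 2.049 [-3.8  4.1 10. ] [ 0.63  0.66 -0.39] -0.5 30.03
2.1 2.099 [-3.7  3.7 10.7] [ 0.68  0.66 -0.43] -0.5 30.28
2.15 2.149 [-4.5  3.8 10.1] [ 0.59  0.71 -0.37] -0.51 30.53
```

The torque has not dropped at 2.15 rad, so there was probably some slip. A gentle guarded pull will show whether the thread has let go.

Run:
```python
from h import *
R=env.read_orientation();p=env.read_tcp_pos()
for k in (1,2,3,4):
    b=env.line_to([*N,p[2]+.001*k],R,velocity=.01,force_limit=18); st()
    if b: break
```

```text
30.92 [ 0.5003 -0.0887  0.0749] F [-2.8  4.4  2.9] M [ 0.53  0.47 -0.36] w 0.0592 q [-0.4   0.31  1.81  0.    1.02 -0.95]
31.17 [ 0.5003 -0.0889  0.0756] F [-1.8  3.9  0.8] M [ 0.53  0.37 -0.36] w 0.0591 q [-0.4   0.31  1.81  0.    1.02 -0.95]
31.42 [ 0.5003 -0.0889  0.0765] F [-2.3  4.1 -2.2] M [ 0.66  0.36 -0.24] w 0.0593 q [-0.4   0.31  1.81  0.    1.03 -0.95]
31.67 [ 0.5003 -0.0889  0.0777] F [-2.7  5.  -1.9] M [ 0.68  0.49 -0.25] w 0.0593 q [-0.4   0.31  1.8   0.    1.03 -0.95]
```

Run:
```python
from h import *
R=env.read_orientation();p=env.read_tcp_pos()
for k in (2,4,6,8,10):
    b=env.line_to([*N,p[2]+.001*k],R,velocity=.02,force_limit=8); st()
    if b: break
```

```text
31.92 [ 0.5003 -0.0889  0.0798] F [-2.9  5.  -1.5] M [ 0.77  0.52 -0.06] w 0.0593 q [-0.4   0.31  1.8   0.    1.04 -0.95]
32.17 [ 0.5006 -0.0889  0.082 ] F [-1.7  5.1 -0.3] M [ 0.89  0.44 -0.01] w 0.0592 q [-0.4   0.3   1.8   0.    1.04 -0.95]
32.42 [ 0.5008 -0.0889  0.084 ] F [-2.4  5.  -0.1] M [0.93 0.42 0.04] w 0.0592 q [-0.4   0.3   1.8   0.    1.04 -0.95]
32.67 [ 0.5008 -0.089   0.0861] F [-1.4  4.6 -0.4] M [ 0.87  0.41 -0.  ] w 0.0594 q [-0.4   0.3   1.79  0.    1.05 -0.95]
32.92 [ 0.5023 -0.0906  0.0887] F [0.  0.3 0. ] M [-0.   -0.01 -0.05] w 0.0594 q [-0.4   0.3   1.79  0.    1.05 -0.95]
```

All forces dropped to zero at TCP z = 0.0887, right where the skirt should clear the mouth. The cap is off. I'll raise it to about 2 cm and take a last look.

Run:
```python
from h import *
env.line_to([*N,.1075],env.read_orientation(),velocity=.04); env.hold(.4); st(); print(env.read_gripper_force())
s=env.snapshot("scene")["color"][:,:,::-1][110:220,190:350];w=env.snapshot("wrist")["color"][:,:,::-1]
cv2.imwrite("pics/f.png",np.vstack([cv2.resize(s,(480,300),interpolation=cv2.INTER_CUBIC),cv2.resize(w,(480,300))]))
```

```text
33.97 [ 0.5006 -0.0892  0.1073] F [ 0.3 -0.4  0.2] M [-0.04 -0.01 -0.01] w 0.0593 q [-0.4   0.27  1.77 -0.    1.1  -0.95]
118.92742017516866
```

View pics/f.png

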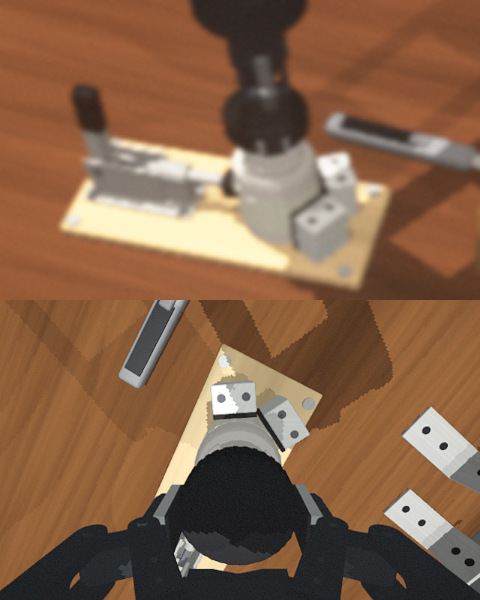

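The picture shows the cap held level over the open jar, centred and clear of the mouth. The jar is still in the V, with the pad on it and the handle upright.

```bash
python3 -c "
from workcell import env
print(env.hand_in())"
```

```text
the job is handed in; nothing more can be done
None
```

The job is handed in, result not reported: the jar is locked in the clamp, and the gripper is holding the unscrewed cap level and centred, about 2 cm above the open mouth.

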